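# Hole saws back on the rack by size

### The arm

A 7-joint arm with a two-finger parallel gripper is mounted at the origin on the work surface. World frame = base frame: x ahead of the robot, y to its left, z up, the work surface at z = 0. Lengths are in mm, angles in rad, forces in N, time in s.
With the tool pointing down it reaches from about 400 to 850 mm from the base axis. Payload 4.5 kg.
Tool frame: the origin (TCP) lies at the very end of the fingers, on their centre line; the grasp point (between the pads) lies 19 mm behind it; z points along the fingers, y is the line along which they close (so a half turn about z gives the same grasp; the last joint's range is limited). The gripper opens to 88 mm and grips with 3 to 60 N. Pads are 18 mm wide; open, the fingers measure 123 mm over their backs; the gripper's body (75 mm by 187 mm) begins 45 mm behind the grasp point.
Start: joints at [0.034, 0.689, -0.195, 1.565, 0.157, 0.902, -0.215], TCP at [625.023, 0.026, 238.743] pointing down, gripper open.
Joint ranges: [-3.01, 3.01], [-0.46, 2.08], [-1.47, 1.51], [0.13, 2.56], [-1, 4.14], [0.04, 2.09], [-2.66, 2.66]. Speed limits (rad/s): [2.57, 2.57, 3.14, 3.14, 3.14, 3.14, 3.14].

### API

Orientations are given as [roll, pitch, yaw] about the fixed x, y, z axes, in that order (R = Rz(yaw) Ry(pitch) Rx(roll)).
In Python, from plant import * gives the robot as it stands.
- The arm moves only by the tool apply_moves, never from a script. Its argument "deltas" is one flat list of numbers, 7 for each row, row after row: the shift along the tool's x, y, z in mm, then the turn, a rotation vector about the tool's x, y, z in degrees, then the opening in per cent of the stroke, from 0 (shut) to 100 (fully open). A call has 1 to 12 rows; each row shifts and turns the commanded pose from where the row before left it, along the tool's axes as they then stand; what a row does not reach is not made up. A row lasts 1/10 s, in which the tool goes at most 50 mm and 8.59 degrees, less where a joint would pass 70% of its speed; a pose out of reach is approached as far as the arm can. A call with a gripper value outside its range is refused whole. The fingers move at their own pace and stop on an object; "newtons" is the grip in N (left out, the last holds). Time passes only in rows, so rows that do not move let the fingers close. It gives the time, the measured TCP pose, the force, the opening and the grip force at its end, in the units of the state.
- observe(): the state, without advancing time (a new reading comes with each control period).
- capture(name): name is "scene" or "side" or "wrist"; returns the picture (420x560x3 uint8, blue, green, red); there is no depth.
- get_calibration(name): a dict with "camera_matrix" (3x3 intrinsics, pixels), "cam_to_world" (4x4, takes a point from camera to world coordinates); the wrist camera has in their place "hand_eye" (4x4, takes a point from camera to tool coordinates, whose origin is the TCP and whose axes are the flange's). Camera axes: x right, y down, z forward; pixel columns grow to the right and rows downward; lengths in mm; the calibration is good to about 2 mm. A picture is of the moment at which its call begins: read the wrist's pose just before it. get_calibration takes no time and is no camera call.
- hand_in(): hands the job in; it is judged then, once.
The state is a dict: "time_s": time; "joint_positions": joint angles; "joint_velocities": joint speeds; "joint_torque": joint torques, N m; "position": TCP position; "eef_rot": TCP orientation; "ft_force": force on the tool from outside, world axes, zero at the start; "wrist_torque": the same for the moment, N m; "finger_gap": finger opening in mm; "gripper_force": force on a finger pad.
Only numpy, scipy, OpenCV 4.12 (cv2) and the standard library are available. Lean on these libraries where they do the work, as an engineer would, in place of code of your own. Each camera call takes 0.05 s, during which the arm holds its last target. There are 200 camera calls.

### The job

Put the four blue hole saws back on the rack in order of size: the smallest on the red disc at the end of the row, then each next larger one on the next disc along, so that the largest is at the far end. Stand each one upright, teeth down, centred on its disc, and leave the glue bottle and the red clamp where they are.

Things in the scene. Friction and masses are not known exactly. Their poses are not given: they have to be found in the camera images.
- saw_27: The smallest of four hole saws for a drill press: a blue cup 27 mm in diameter standing upright with its teeth down, about 80 g (varies). All four have the same height: cup 40 mm high, on it a dark hub 21 mm in diameter from 40 to 46 mm, and on that an upright round bright steel shank, 11 mm in diameter, from 46 to 90 mm, to grip by. No drill below the teeth. Origin: centre of the underside (tooth tips); z along the shank, up.
- saw_38: The second smallest of four hole saws for a drill press: a blue cup 38 mm in diameter standing upright with its teeth down, about 130 g (varies). All four have the same height: cup 40 mm high, on it a dark hub 21 mm in diameter from 40 to 46 mm, and on that an upright round bright steel shank, 11 mm in diameter, from 46 to 90 mm, to grip by. No drill below the teeth. Origin: centre of the underside (tooth tips); z along the shank, up.
- saw_51: The second largest of four hole saws for a drill press: a blue cup 51 mm in diameter standing upright with its teeth down, about 180 g (varies). All four have the same height: cup 40 mm high, on it a dark hub 21 mm in diameter from 40 to 46 mm, and on that an upright round bright steel shank, 11 mm in diameter, from 46 to 90 mm, to grip by. No drill below the teeth. Origin: centre of the underside (tooth tips); z along the shank, up.
- saw_64: The largest of four hole saws for a drill press: a blue cup 64 mm in diameter standing upright with its teeth down, about 240 g (varies). All four have the same height: cup 40 mm high, on it a dark hub 21 mm in diameter from 40 to 46 mm, and on that an upright round bright steel shank, 11 mm in diameter, from 46 to 90 mm, to grip by. No drill below the teeth. Origin: centre of the underside (tooth tips); z along the shank, up.
- disc_red: Red disc 68 mm in diameter and 4 mm thick, fixed on the rack. Origin: centre of its underside, so its top, where a saw stands, is 4 mm above. It is always at one of the two ends of the row, either end. The rack is a flat plywood board, 330 by 100 mm and 18 mm thick, fixed on the bench, with a straight row of four discs 80 mm apart (centre to centre).
- disc_a: Black disc 68 mm in diameter and 4 mm thick, fixed on the rack. Origin: centre of its underside, so its top, where a saw stands, is 4 mm above. One of three alike; which of the three other places of the row it has changes from start to start.
- disc_b: Black disc 68 mm in diameter and 4 mm thick, fixed on the rack. Origin: centre of its underside, so its top, where a saw stands, is 4 mm above. One of three alike; which of the three other places of the row it has changes from start to start.
- disc_c: Black disc 68 mm in diameter and 4 mm thick, fixed on the rack. Origin: centre of its underside, so its top, where a saw stands, is 4 mm above. One of three alike; which of the three other places of the row it has changes from start to start.
- glue: White glue bottle with red cap, 60 mm in diameter, 170 mm high, standing on the bench to the left; a bystander. Origin: centre of its underside.
- clamp: Red C-shaped clamp with a steel screw, lying flat on the bench to the right, about 120 by 270 mm, 22 mm high, 0.8 kg; a bystander. Origin: on the bench under the middle of its long back.
Not all that is in view belongs to the job. Leave any turquoise or yellow look-alike of the saw_51 alone.

How it is judged:
By the outcome, as a careful person would: the job done as asked, in the order asked, and still so for the second after the job is handed in, with the robot touching nothing.
It also fails if it takes over 104 s, if anything falls off the work surface, if the arm or the gripper's body presses on something with over 40 N, if the wrist force passes 120 N, or if a joint passes its speed limit or range.

## Working session

There is one attempt and no reset: what is moved stays moved. The work goes in short steps, Python scripts to look and compute and a tool call to move; the robot and the scene stay as the last step left them, time stands still between calls to the robot, and variables do not carry over. Pictures are saved under pics/ and viewed, at most 14 in all, crops included, and the job is handed in when it is done.

Besides the shell and the picture viewer there is one more tool, called after ">>>" as name(argument=value, ...) on one line, values as JSON. apply_moves: Moves the arm, as the interface text tells. Its arguments: {"type":"object","properties":{"deltas":{"type":"array","items":{"type":"number"}},"newtons":{"type":"number"}},"required":["deltas"]}

```bash
mkdir -p pics; ls; python3 - <<'E'
from plant import *
import cv2
s=observe(); print(s['time_s'],s['position'],s['eef_rot'],s['finger_gap'])
for n in('scene','side'):
    cv2.imwrite(f'pics/{n}0.png',capture(n)); c=get_calibration(n); print(n,c)
print(get_calibration('wrist'))
E
```

```text
pics
0.0 [ 6.24355233e+02 -4.07656574e-02  2.37874985e+02] [-3.13970821e+00  1.46851944e-04  1.57092609e+00] 88.21172328214848
scene {'camera_matrix': array([[389.18072616,   0.        , 271.32626286],
       [  0.        , 389.18072616, 218.72368695],
       [  0.        ,   0.        ,   1.        ]]), 'cam_to_world': array([[-8.88757526e-01,  2.28754603e-01, -3.97217059e-01,
         9.14690389e+02],
       [ 4.58284477e-01,  4.60917161e-01, -7.59954412e-01,
         7.96891954e+02],
       [ 9.24108966e-03, -8.57453615e-01, -5.14478280e-01,
         6.16757334e+02],
       [ 0.00000000e+00,  0.00000000e+00,  0.00000000e+00,
         1.00000000e+00]])}
side {'camera_matrix': array([[464.19854564,   0.        , 269.34783135],
       [  0.        , 464.19854564, 208.1613778 ],
       [  0.        ,   0.        ,   1.        ]]), 'cam_to_world': array([[-7.65169011e-01, -4.74419395e-01,  4.35250069e-01,
         1.92691506e+01],
       [-6.43734839e-01,  5.75338492e-01, -5.04570191e-01,
         5.52470550e+02],
       [-1.10382337e-02, -6.66267107e-01, -7.45631477e-01,
         8.96803760e+02],
       [ 0.00000000e+00,  0.00000000e+00,  0.00000000e+00,
         1.00000000e+00]])}
{'camera_matrix': array([[351.37545536,   0.        , 281.17872576],
       [  0.        , 351.37545536, 202.16259147],
       [  0.        ,   0.        ,   1.        ]]), 'hand_eye': array([[-8.14769776e-04, -9.50574551e-01, -3.10495346e-01,
         8.06883798e+01],
       [ 9.99999654e-01, -8.25766764e-04, -9.60292144e-05,
        -7.26096290e-02],
       [-1.65113809e-04, -3.10495317e-01,  9.50574895e-01,
        -1.45285666e+02],
       [ 0.00000000e+00,  0.00000000e+00,  0.00000000e+00,
         1.00000000e+00]])}
```

View pics/scene0.png

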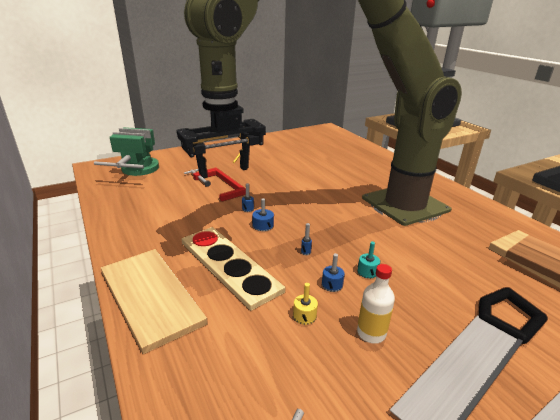

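View pics/side0.png

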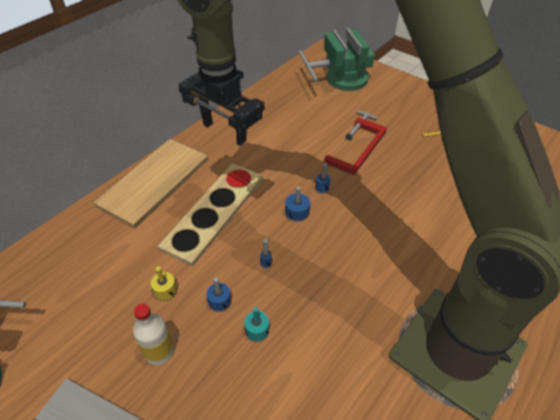

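Blue saws appear at scene (248,203), (263,220), (307,243) and (333,278). The turquoise one at (369,264) and the yellow one at (305,308) are look-alikes. The red disc is at (205,238), the end of the row far from the glue.

```bash
cat > h.py <<'E'
from plant import *
import cv2, numpy as np
def cast(uv,K,T,z):
    d=T[:3,:3]@np.linalg.inv(K)@np.array([uv[0],uv[1],1.0]); o=T[:3,3]
    return o+d*(z-o[2])/d[2]
def blobs(m,amin):
    m=cv2.morphologyEx(m.astype(np.uint8)*255,cv2.MORPH_CLOSE,np.ones((3,3)))
    n,l,s,c=cv2.connectedComponentsWithStats(m)
    return [(s[i],c[i],l==i) for i in range(1,n) if s[i,4]>=amin]
def masks(im):
    h,s,v=[x.astype(int) for x in cv2.split(cv2.cvtColor(im,cv2.COLOR_BGR2HSV))]
    return dict(blue=(h>102)&(h<125)&(s>120)&(v>40),red=((h<5)|(h>174))&(s>150)&(v>80),black=(v<45))
def wristT(s):
    from scipy.spatial.transform import Rotation as R
    W=np.eye(4);W[:3,:3]=R.from_euler('xyz',s['eef_rot']).as_matrix();W[:3,3]=s['position']
    return W@get_calibration('wrist')['hand_eye']
E
python3 - <<'E'
from h import *
for n in('scene','side'):
    im=cv2.imread(f'pics/{n}0.png');c=get_calibration(n);K,T=c['camera_matrix'],c['cam_to_world']
    for k,m in masks(im).items():
        for s,cc,_ in blobs(m,50):
            if s[4]>2500: continue
            x,y,w,hh,a=s; ctr=(x+w/2-.5,y+hh/2-.5); z={'blue':20}.get(k,22)
            p=cast(ctr,K,T,z); dep=np.linalg.norm(p-T[:3,3])
            if 350<p[0]<900 and abs(p[1])<500: print(n,k,np.round(ctr),p.round(),'w mm',round(w*dep/K[0,0]),a)
a=cv2.imread('pics/scene0.png')[180:330,180:400]; cv2.imwrite('pics/crop.png',cv2.resize(a,None,fx=3.5,fy=3.5,interpolation=cv2.INTER_CUBIC))
E
```

```text
scene blue [247. 204.] [ 480. -203.   20.] w mm 35 121
scene blue [262. 220.] [479. -92.  20.] w mm 59 333
scene blue [306. 246.] [437.  85.  20.] w mm 24 103
scene blue [332. 278.] [448. 223.  20.] w mm 54 378
scene red [226. 184.] [ 489. -361.   22.] w mm 137 434
scene red [204. 238.] [667. -69.  22.] w mm 67 277
scene black [220. 253.] [653.  12.  22.] w mm 65 288
scene black [237. 268.] [638.  89.  22.] w mm 67 350
scene black [256. 285.] [623. 168.  22.] w mm 66 415
side blue [322. 184.] [ 479. -198.   20.] w mm 32 129
side blue [297. 207.] [480. -89.  20.] w mm 58 426
side blue [266. 261.] [433.  89.  20.] w mm 23 77
side blue [218. 296.] [451. 226.  20.] w mm 49 375
side red [355. 146.] [ 496. -380.   22.] w mm 179 593
side red [238. 178.] [665. -69.  22.] w mm 62 300
side red [142. 312.] [550. 357.  22.] w mm 36 186
side black [222. 197.] [649.   9.  22.] w mm 60 300
side black [204. 218.] [634.  87.  22.] w mm 60 348
side black [185. 240.] [620. 167.  22.] w mm 61 380
```

View pics/crop.png

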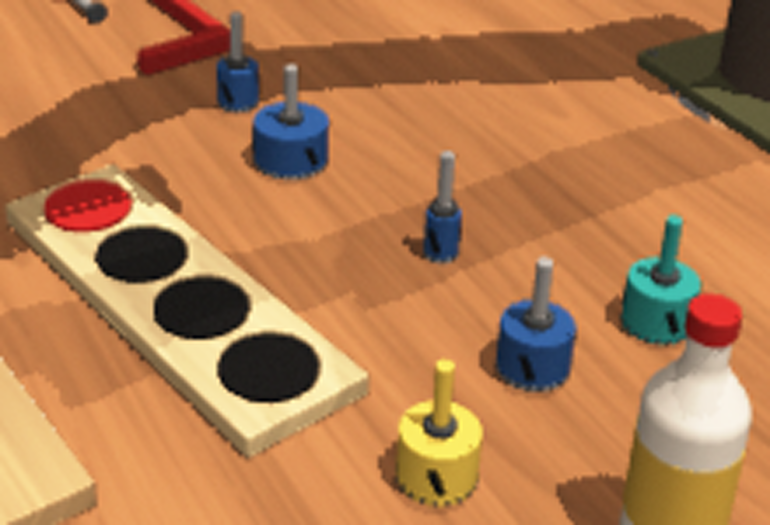

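Sizes settle which is which: saw_27 at (435,87), saw_38 at (480,-200), saw_51 at (450,225) and saw_64 at (480,-90). The discs start with red at (666,-69), then (651,10), (636,88) and (621,167). I'm moving above saw_27.

>>> apply_moves(deltas=[5,-10,4,0,0,0,60,12,-26,9,0,0,0,60,12,-26,9,0,0,0,60,12,-26,9,0,0,0,60,12,-26,9,0,0,0,60,12,-26,9,0,0,0,60,12,-26,9,0,0,0,60,8,-18,8,0,0,0,60,2,-6,2,0,0,0,60,0,0,0,0,0,0,60,0,0,0,0,0,0,60], newtons=30)

```text
time_s: 1.2
position: [436.5, 86.8, 171.0]
eef_rot: [3.14, -0.0, 1.57]
ft_force: [0.1, 0.3, -0.4]
finger_gap: 52.7
gripper_force: 0.0
```

```bash
cat > look.py <<'E'
from h import *
import sys
s=observe(); im=capture('wrist'); cv2.imwrite(f'pics/{sys.argv[1]}.png',im)
base=float(sys.argv[2]) if len(sys.argv)>2 else 0   # height of saw underside
T=wristT(s);K=get_calibration('wrist')['camera_matrix']
print('t',s['time_s'],'tcp',s['position'].round(1),s['eef_rot'].round(4),'gap',round(s['finger_gap'],1))
mk=masks(im)
for k in('blue','red','black'):
    for st,c,m in blobs(mk[k],400):
        x,y,w,h,a=st
        if k=='blue':
            l=cast((x,y+h/2),K,T,base+40); r=cast((x+w,y+h/2),K,T,base+40)
            p=cast((x+w/2-.5,y+h/2-.5),K,T,base+20); top=cast((x+w/2-.5,y),K,T,base+40)
            print(k,st,'mid',p.round(1),'diam~',round(r[0]-l[0],1),'far rim y',top[1].round(1))
        else:
            p=cast((x+w/2-.5,y+h/2-.5),K,T,22); l=cast((x,y+h/2),K,T,22); r=cast((x+w,y+h/2),K,T,22)
            print(k,st,'mid',p.round(1),'diam',round(r[0]-l[0],1))
E
python3 look.py w1
```

```text
t 1.2 tcp [436.5  86.8 171. ] [ 3.1398e+00 -1.0000e-04  1.5700e+00] gap 52.7
blue [ 265    0   70   44 1974] mid [450.8 215.   20. ] diam~ 49.6 far rim y 225.3
black [ 492   47   60   85 2101] mid [628.6 165.9  22. ] diam 48.0
black [    0   251   224   169 15931] mid [266.  -68.6  22. ] diam 224.7
black [ 345  298  215  110 8223] mid [611.5 -91.2  22. ] diam 220.8
```

View pics/w1.png

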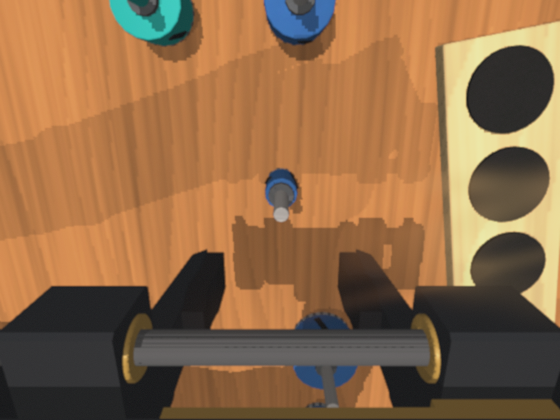

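The wrist view shows saw_27 at (281,190) with its shank top at (281,214), saw_51 at the top at (299,5), and the discs on the right.

```bash
python3 - <<'E'
from h import *
s=observe();T=wristT(s);K=get_calibration('wrist')['camera_matrix']
print(cast((281,214),K,T,90),cast((281,187),K,T,40))
im=cv2.imread('pics/w1.png')
h,ss,v=cv2.split(cv2.cvtColor(im,cv2.COLOR_BGR2HSV))
for st,c,m in blobs((v<75)&(ss<90),2000): print(st,c)
for st,c,m in blobs(masks(im)['blue'],50): print(st,c.round())
for uv,n in(((510,89),'51'),((509,184),'64b')): print(cast(uv,K,T,22))
E
```

```text
[436.56255335  84.9197666   90.        ] [436.66066822  90.14121097  40.        ]
[ 467   46   86   87 5764] [509.56627342  89.03036086]
[    0   233   560   187 45421] [275.69205874 340.82213073]
[ 265    0   70   44 1974] [298.  20.]
[266 170  31  31 373] [281. 181.]
[322 317  25  12 210] [333. 323.]
[297 321  24   8 131] [309. 325.]
[294 366  29  22 392] [309. 376.]
[334 366  22  20 285] [343. 374.]
[619.6957314  165.76126125  22.        ]
[634.53172218  87.26104661  22.        ]
```

>>> apply_moves(deltas=[0,0,10,0,0,0,60,0,0,25,0,0,0,60,0,0,30,0,0,0,60,0,0,30,0,0,0,60,0,0,18,0,0,0,60,0,0,5,0,0,0,60,0,0,0,0,0,0,60,0,0,0,0,0,0,0,0,0,0,0,0,0,0,0,0,0,0,0,0,0,0,0,0,0,0,0,0,0,0,0,0,0,0,0])

```text
time_s: 2.45
position: [435.2, 87.1, 53.1]
eef_rot: [3.141, -0.0, 1.571]
ft_force: [1.0, -0.1, -0.4]
finger_gap: 14.9
gripper_force: 0.0
```

>>> apply_moves(deltas=[0,0,0,0,0,0,0,0,0,-5,0,0,0,0,0,0,-15,0,0,0,0,0,0,-25,0,0,0,0,0,0,-25,0,0,0,0,0,0,-20,0,0,0,0,0,0,-10,0,0,0,0,0,0,0,0,0,0,0])

```text
time_s: 3.25
position: [435.7, 87.1, 153.8]
eef_rot: [3.139, -0.001, 1.571]
ft_force: [-0.2, -0.6, -0.9]
finger_gap: 9.9
gripper_force: 30.0
```

```bash
python3 look.py w2 100
```

```text
t 3.25 tcp [435.7  87.1 153.8] [ 3.1391e+00 -8.0000e-04  1.5705e+00] gap 9.9
blue [ 265    0   74   42 2043] mid [445.1 197.  120. ] diam~ 30.2 far rim y 201.1
blue [ 258  215   47   37 1029] mid [435.5  91.4 120. ] diam~ 23.1 far rim y 109.3
blue [295 366  27  37 730] mid [452.8 -14.1 120. ] diam~ 15.5 far rim y 19.0
red [495 318  55  12 492] mid [661.3 -42.6  22. ] diam 51.7
black [ 106  251  165  114 7496] mid [350.2 -24.2  22. ] diam 151.5
black [ 293  252  164  118 4961] mid [521.9 -27.9  22. ] diam 151.6
black [  0 366  26  54 945] mid [ 165.7 -123.2   22. ] diam 26.1
black [ 114  367  130   40 2076] mid [ 333.  -116.2   22. ] diam 129.9
black [ 319  367  130   40 1154] mid [ 538.2 -117.    22. ] diam 130.4
black [538 367  22  53 746] mid [ 705.8 -126.    22. ] diam 22.3
```

View pics/w2.png

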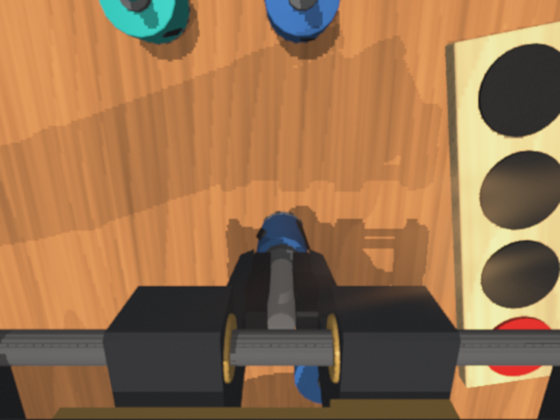

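>>> apply_moves(deltas=[-4,6,0,0,0,0,0,-12,18,0,0,0,0,0,-20,30,0,0,0,0,0,-24,35,0,0,0,0,0,-24,35,0,0,0,0,0,-24,35,0,0,0,0,0,-20,30,0,0,0,0,0,-16,24,0,0,0,0,0,-9,13,0,0,0,0,0,-3,4,0,0,0,0,0,0,0,0,0,0,0,0,0,0,0,0,0,0,0])

```text
time_s: 4.5
position: [663.8, -68.0, 151.9]
eef_rot: [-3.139, -0.001, 1.572]
ft_force: [-1.2, 1.2, -0.2]
finger_gap: 9.8
gripper_force: 30.0
```

```bash
python3 look.py w3 100
```

```text
t 4.5 tcp [663.8 -68.  151.9] [-3.1393e+00 -7.0000e-04  1.5719e+00] gap 9.8
blue [   9  174  100   84 5206] mid [543.9 -52.9 120. ] diam~ 47.8 far rim y -25.2
blue [258 216  47  36 796] mid [663.5 -63.2 120. ] diam~ 22.8 far rim y -45.6
blue [  55  299   57   31 1073] mid [ 546.2 -115.   120. ] diam~ 30.0 far rim y -91.5
red [ 243  154   81   74 4315] mid [664.9 -67.1  22. ] diam 66.0
red [ 66 387  49  20 780] mid [ 471.1 -283.    22. ] diam 49.4
black [ 221   63   86   76 4517] mid [650.1   3.4  22. ] diam 64.8
black [ 106  251  165  112 7488] mid [ 578.4 -177.4   22. ] diam 150.8
black [ 294  273  163   96 4344] mid [ 750.2 -192.1   22. ] diam 150.7
black [ 114  365  130   41 1982] mid [ 561.5 -268.2   22. ] diam 129.2
black [  0 366  25  54 931] mid [ 393.6 -278.1   22. ] diam 25.1
black [319 367 130  40 939] mid [ 765.1 -269.5   22. ] diam 129.0
black [538 367  22  53 745] mid [ 930.5 -277.3   22. ] diam 21.9
```

View pics/w3.png

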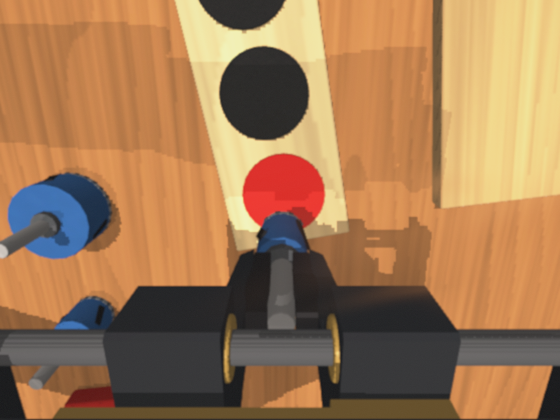

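The red disc, at (283,192) px, maps to (665,-68.5), and its 66 mm width fits. The image top of the held cup is its near bottom rim, so I'll check its offset at that height.

```bash
python3 - <<'E'
from h import *
s=observe();T=wristT(s);K=get_calibration('wrist')['camera_matrix']
print(T[:3,3],cast((281,213),K,T,98),cast((281,216),K,T,98), 'disc far',cast((283,154),K,T,22),'black',cast((264,47),K,T,22),cast((264,139),K,T,22))
E
```

```text
[664.00510425  12.77551558 297.589316  ] [663.61887439 -59.14821137  98.        ] [663.61992087 -61.077161    98.        ] disc far [665.02422575 -37.03584457  22.        ] black [651.1425432   40.64169585  22.        ] [650.18998254 -25.28135883  22.        ]
```

>>> apply_moves(deltas=[0,1,10,0,0,0,0,0,0,20,0,0,0,0,0,0,20,0,0,0,0,0,0,14,0,0,0,0,0,0,7,0,0,0,0,0,0,4,0,0,0,0,0,0,0,0,0,0,0,0,0,0,0,0,0,0])

```text
time_s: 5.35
position: [666.6, -69.0, 78.5]
eef_rot: [3.14, -0.0, 1.571]
ft_force: [0.6, -0.2, -1.0]
finger_gap: 10.0
gripper_force: 30.0
```

```bash
python3 - <<'E'
from h import *
s=observe();print(s['position'],s['ft_force'])
im=capture('scene');cv2.imwrite('pics/s1.png',im)
im=capture('side');cv2.imwrite('pics/s2.png',im)
for n,f in(('scene','s1'),('side','s2')):
    im=cv2.imread(f'pics/{f}.png');c=get_calibration(n);K,T=c['camera_matrix'],c['cam_to_world']
    for st,cc,m in blobs(masks(im)['blue'],40):
        x,y,w,h,a=st;print(n,st,cast((x+w/2-.5,y+h/2-.5),K,T,42).round(1))
E
```

```text
[666.61848479 -68.97488877  78.46223936] [ 0.56985813 -0.17914746 -1.01112009]
scene [242 197  11  14 123] [ 496.2 -165.9   42. ]
scene [253 210  20  20 333] [495.5 -59.5  42. ]
scene [199 225   9  13  98] [667.1 -77.   42. ]
scene [322 266  22  24 379] [465.3 243.8  42. ]
side [234 167   7  11  64] [667.5 -69.9  42. ]
side [317 176  12  16 134] [ 467.2 -179.    42. ]
side [286 195  23  25 424] [468.  -72.4  42. ]
side [208 284  22  26 375] [440. 234.  42.]
```

>>> apply_moves(deltas=[1,-1,2,0,0,0,0,0,0,1,0,0,0,0,0,0,0,0,0,0,0,0,0,0,0,0,0,0,0,0,0,0,0,0,60,0,0,0,0,0,0,60,0,0,0,0,0,0,60,0,0,0,0,0,0,60,0,0,-15,0,0,0,60,0,0,-35,0,0,0,60,0,0,-30,0,0,0,60,0,0,0,0,0,0,60])

```text
time_s: 6.65
position: [668.6, -67.9, 160.6]
eef_rot: [3.131, 0.0, 1.57]
ft_force: [1.3, -1.0, 1.1]
finger_gap: 52.9
gripper_force: 0.0
```

```bash
python3 look.py w4 22; python3 - <<'E'
from h import *
cv2.imwrite('pics/both.png',np.hstack([cv2.resize(cv2.imread('pics/w4.png'),(400,300)),cv2.resize(capture('side')[120:270,160:360],(400,300))]))
E
```

```text
t 6.65 tcp [668.6 -67.9 160.6] [3.1314e+00 1.0000e-04 1.5703e+00] gap 52.9
blue [   7  173   98   82 4994] mid [490.7 -82.1  42. ] diam~ 71.4 far rim y -44.5
blue [259 179  34  36 476] mid [665.2 -68.8  42. ] diam~ 24.7 far rim y -49.5
red [ 237  152   78   76 3228] mid [665.1 -68.8  22. ] diam 65.5
black [ 214   60   84   77 5183] mid [650.1   4.9  22. ] diam 65.0
black [    0   251   224   169 15370] mid [ 506.1 -214.    22. ] diam 214.8
black [ 346  298  214  110 7528] mid [ 840.  -238.1   22. ] diam 214.2
```

View pics/both.png

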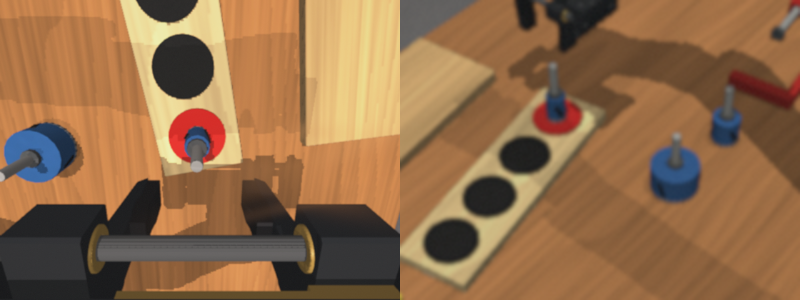

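Saw_27 stands centred on the red disc: saw and disc both measure (665,-69). Saw_38 is next.

>>> apply_moves(deltas=[-6,-8,0,0,0,0,60,-18,-25,0,0,0,0,60,-22,-32,0,0,0,0,60,-22,-32,0,0,0,0,60,-22,-32,0,0,0,0,60,-20,-28,0,0,0,0,60,-14,-20,0,0,0,0,60,-7,-9,0,0,0,0,60,-1,-2,0,0,0,0,60,0,0,0,0,0,0,60,0,0,0,0,0,0,60])

```text
time_s: 7.85
position: [478.5, -198.8, 154.7]
eef_rot: [3.14, -0.001, 1.573]
ft_force: [-0.1, 0.1, -0.3]
finger_gap: 52.7
gripper_force: 0.0
```

```bash
python3 look.py w5 0
```

```text
t 7.85 tcp [ 478.5 -198.8  154.7] [ 3.1402e+00 -8.0000e-04  1.5727e+00] gap 52.7
blue [ 238    0   90   91 5919] mid [479.4 -88.5  20. ] diam~ 61.2 far rim y -63.6
blue [531   0  29  37 817] mid [667.5 -70.5  20. ] diam~ 19.3 far rim y -63.3
blue [ 259  165   46   51 1220] mid [ 478.8 -198.8   20. ] diam~ 35.4 far rim y -173.5
red [ 493    0   67   70 3001] mid [654.9 -81.5  22. ] diam 48.4
red [ 241  273   99   57 2787] mid [ 486.8 -304.    22. ] diam 90.7
red [254 366  23  41 640] mid [ 462.6 -402.7   22. ] diam 23.1
black [    0   251   224   169 15696] mid [ 317.9 -341.3   22. ] diam 212.3
black [ 346  299  214  109 7419] mid [ 644.6 -362.3   22. ] diam 207.5
```

View pics/w5.png

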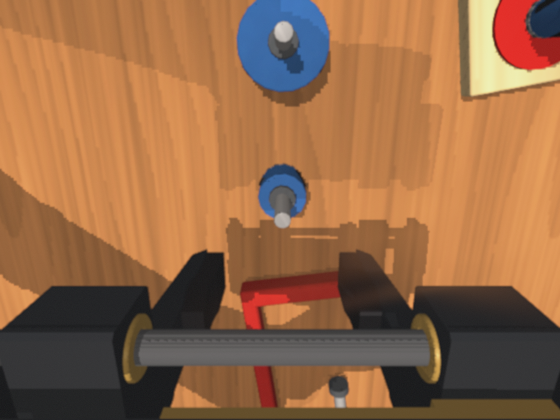

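Saw_38, at (282,195) px, is directly below the tool at (479,-199). The clamp lies clear of the fingers.

>>> apply_moves(deltas=[0,0,10,0,0,0,60,0,0,22,0,0,0,60,0,0,28,0,0,0,60,0,0,25,0,0,0,60,0,0,13,0,0,0,60,0,0,4,0,0,0,60,0,0,0,0,0,0,60,0,0,0,0,0,0,0,0,0,0,0,0,0,0,0,0,0,0,0,0,0,0,0,0,0,0,0,0,0,0,0,0,0,0,0], newtons=40)

```text
time_s: 9.1
position: [477.2, -200.1, 53.0]
eef_rot: [3.141, 0.0, 1.571]
ft_force: [0.1, -0.6, 0.1]
finger_gap: 15.4
gripper_force: 0.0
```

>>> apply_moves(deltas=[0,0,0,0,0,0,0,0,0,-5,0,0,0,0,0,0,-15,0,0,0,0,0,0,-25,0,0,0,0,0,0,-25,0,0,0,0,0,0,-20,0,0,0,0,0,0,-10,0,0,0,0,0,0,0,0,0,0,0])

```text
time_s: 9.9
position: [477.6, -200.3, 153.8]
eef_rot: [3.139, 0.001, 1.571]
ft_force: [0.1, -0.7, -1.0]
finger_gap: 9.6
gripper_force: 39.9
```

>>> apply_moves(deltas=[6,5,0,0,0,0,0,18,15,0,0,0,0,0,28,23,0,0,0,0,0,32,26,0,0,0,0,0,32,26,0,0,0,0,0,32,26,0,0,0,0,0,28,23,0,0,0,0,0,20,17,0,0,0,0,0,11,9,0,0,0,0,0,3,2.5,0,0,0,0,0,0,0,0,0,0,0,0,0,0,0,0,0,0,0])

```text
time_s: 11.1
position: [648.4, 7.9, 152.3]
eef_rot: [-3.14, 0.002, 1.569]
ft_force: [0.3, 0.2, -0.6]
finger_gap: 9.9
gripper_force: 39.9
```

>>> apply_moves(deltas=[0,0,8,0,0,0,0,0,0,18,0,0,0,0,0,0,20,0,0,0,0,0,0,14,0,0,0,0,0,0,7,0,0,0,0,0,0,3,0,0,0,0,0,0,0,0,0,0,0,0,0,0,0,0,0,0])

```text
time_s: 11.9
position: [650.1, 10.1, 83.4]
eef_rot: [3.14, -0.0, 1.571]
ft_force: [-0.2, 0.6, -2.0]
finger_gap: 9.5
gripper_force: 39.9
```

```bash
cat > ext.py <<'E'
from h import *
s=observe();print('t',s['time_s'],s['position'].round(1),s['ft_force'].round(1))
for n in('scene','side'):
    im=capture(n);cv2.imwrite(f'pics/{n}_{s["time_s"]}.png',im);c=get_calibration(n);K,T=c['camera_matrix'],c['cam_to_world']
    for k,z in(('blue',42),('red',22),('black',22)):
      for st,cc,m in blobs(masks(im)[k],40):
        x,y,w,h,a=st;p=cast((x+w/2-.5,y+h/2-.5),K,T,z).round(1)
        if 590<p[0]<700 and -110<p[1]<220:print(n,k,st,p)
E
python3 ext.py; python3 look.py w6 24
```

```text
t 11.9 [650.1  10.1  83.4] [-0.2  0.6 -2. ]
scene blue [199 226  10  13  94] [667.5 -71.7  42. ]
scene blue [213 235  15  17 198] [646.4  -2.5  42. ]
scene red [193 232  21  14 170] [670.7 -71.3  22. ]
scene black [208 243  25  18 213] [650.9   6.2  22. ]
scene black [224 260  27  17 348] [638.3  89.5  22. ]
scene black [243 276  28  19 415] [622.7 167.9  22. ]
side blue [213 183  15  16 160] [654.8   8.   42. ]
side red [227 174  23  13 135] [659.7 -63.5  22. ]
side black [211 190  23  16 160] [648.1  10.1  22. ]
side black [193 209  24  18 341] [634.3  87.   22. ]
side black [173 231  25  19 379] [619.7 166.6  22. ]
t 12.0 tcp [650.1  10.1  83.6] [ 3.1400e+00 -2.0000e-04  1.5707e+00] gap 9.4
blue [ 245  200   74   53 2332] mid [650.3  16.2  44. ] diam~ 37.4 far rim y 38.1
blue [   3  300   94   29 1705] mid [507.1 -41.9  44. ] diam~ 51.7 far rim y -18.7
blue [  18  366   67   39 1567] mid [496.7 -97.4  44. ] diam~ 39.7 far rim y -63.1
black [ 108  244  163  123 7325] mid [587.  -50.7  22. ] diam 111.5
black [293 253  36  59 984] mid [669.7 -33.   22. ] diam 24.1
black [ 335  303  121   53 2600] mid [730.  -70.6  22. ] diam 85.1
black [  0 366  26  54 950] mid [ 448.2 -126.9   22. ] diam 19.5
black [ 114  367  130   39 2354] mid [ 573.4 -121.    22. ] diam 97.0
black [ 318  367  131   39 1409] mid [ 726.1 -121.4   22. ] diam 98.0
black [538 367  22  53 740] mid [ 851.5 -128.4   22. ] diam 16.6
```

>>> apply_moves(deltas=[0,0,4,0,0,0,0,0,0,3,0,0,0,0,0,0,1,0,0,0,0,0,0,0,0,0,0,0,0,0,0,0,0,0,60,0,0,0,0,0,0,60,0,0,0,0,0,0,60,0,0,0,0,0,0,60,0,0,-15,0,0,0,60,0,0,-35,0,0,0,60,0,0,-30,0,0,0,60,0,0,0,0,0,0,60])

```text
time_s: 13.25
position: [653.0, 10.5, 160.4]
eef_rot: [3.132, -0.001, 1.57]
ft_force: [0.6, -0.1, 0.3]
finger_gap: 52.9
gripper_force: 0.0
```

```bash
python3 look.py w7 22 | head -8; python3 - <<'E'
from h import *
# glue cap in side/scene at z~165
for n,uv in(('side',(142,312)),('scene',(383,271))):
    c=get_calibration(n);print(n,cast(uv,c['camera_matrix'],c['cam_to_world'],165).round())
E
```

```text
t 13.25 tcp [653.   10.5 160.4] [ 3.1317e+00 -1.1000e-03  1.5704e+00] gap 52.9
blue [ 250  169   52   55 1471] mid [649.6  10.2  42. ] diam~ 37.7 far rim y 36.3
blue [  50  255   83   33 1773] mid [494.5 -54.8  42. ] diam~ 63.9 far rim y -30.1
red [ 257  240   73   63 2470] mid [664.9 -67.1  22. ] diam 66.3
black [ 215   73   84   64 4009] mid [635.1  78.7  22. ] diam 65.4
black [ 238  153   73   51 1099] mid [648.3  19.8  22. ] diam 60.7
black [    0   251   224   169 15808] mid [ 490.7 -135.2   22. ] diam 214.6
black [ 346  299  214  109 7535] mid [ 824.2 -159.7   22. ] diam 214.0
side [462. 389. 165.]
scene [467. 389. 165.]
```

View pics/w7.png

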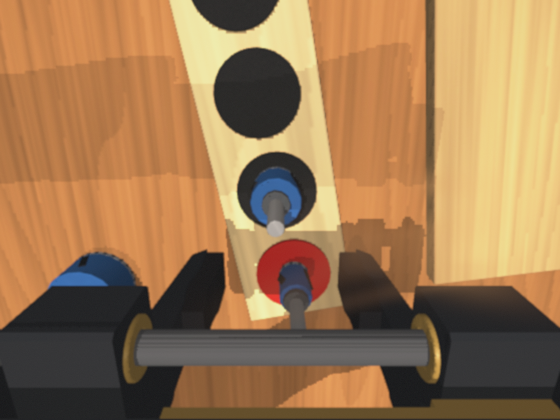

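Saw_38 is centred: saw at column 276, disc at 277. Saw_51 is next. The glue, at (465,389), is well clear.

>>> apply_moves(deltas=[6,-5,0,0,0,0,60,18,-17,0,0,0,0,60,28,-26,0,0,0,0,60,33,-31,0,0,0,0,60,33,-31,0,0,0,0,60,33,-31,0,0,0,0,60,29,-27,0,0,0,0,60,21,-19,0,0,0,0,60,11,-10,0,0,0,0,60,3,-3,0,0,0,0,60,0,0,0,0,0,0,60,0,0,0,0,0,0,60])

```text
time_s: 14.5
position: [450.0, 223.8, 154.4]
eef_rot: [-3.141, 0.001, 1.569]
ft_force: [0.2, -0.2, -0.6]
finger_gap: 52.9
gripper_force: 0.0
```

```bash
python3 look.py w8 0|head -6
```

```text
t 14.5 tcp [450.  223.8 154.4] [-3.1415e+00  1.1000e-03  1.5692e+00] gap 52.9
blue [ 250  155   63   67 2506] mid [449.7 225.3  20. ] diam~ 48.4 far rim y 256.5
black [    0   251   224   169 15208] mid [288.5  81.4  22. ] diam 212.7
black [ 346  298  214  110 7496] mid [615.2  60.3  22. ] diam 207.1
```

View pics/w8.png

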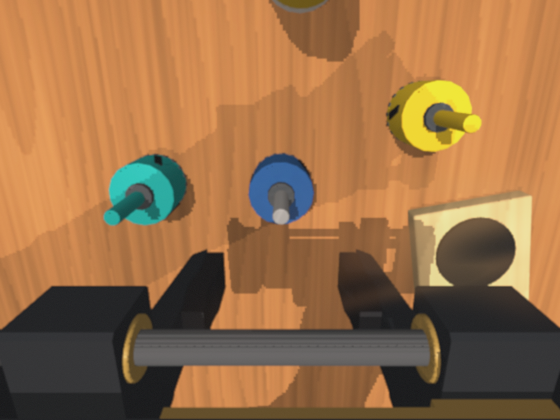

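Saw_51, at (281,188) px, lies below the tool at (450,225). The turquoise and yellow look-alikes stay outside the fingers.

>>> apply_moves(deltas=[1,0,10,0,0,0,60,0,0,22,0,0,0,60,0,0,28,0,0,0,60,0,0,25,0,0,0,60,0,0,13,0,0,0,60,0,0,4,0,0,0,60,0,0,0,0,0,0,60,0,0,0,0,0,0,0,0,0,0,0,0,0,0,0,0,0,0,0,0,0,0,0,0,0,0,0,0,0,0,0,0,0,0,0], newtons=45)

```text
time_s: 15.75
position: [449.7, 226.1, 53.0]
eef_rot: [3.141, -0.0, 1.571]
ft_force: [0.4, -0.2, 1.0]
finger_gap: 15.1
gripper_force: 0.0
```

>>> apply_moves(deltas=[0,0,0,0,0,0,0,0,0,-5,0,0,0,0,0,0,-15,0,0,0,0,0,0,-25,0,0,0,0,0,0,-25,0,0,0,0,0,0,-20,0,0,0,0,0,0,-10,0,0,0,0,0,0,0,0,0,0,0])

```text
time_s: 16.55
position: [450.1, 226.3, 153.8]
eef_rot: [3.14, -0.001, 1.571]
ft_force: [0.8, 0.3, -1.7]
finger_gap: 9.5
gripper_force: 45.0
```

>>> apply_moves(deltas=[-4,5,0,0,0,0,0,-12,16,0,0,0,0,0,-18,25,0,0,0,0,0,-21,28,0,0,0,0,0,-21,28,0,0,0,0,0,-21,28,0,0,0,0,0,-19,25,0,0,0,0,0,-13,18,0,0,0,0,0,-7,10,0,0,0,0,0,-2,3,0,0,0,0,0,0,0,0,0,0,0,0,0,0,0,0,0,0,0])

```text
time_s: 17.75
position: [634.2, 89.5, 152.4]
eef_rot: [-3.14, -0.001, 1.573]
ft_force: [-0.5, -0.2, -1.2]
finger_gap: 10.1
gripper_force: 45.0
```

>>> apply_moves(deltas=[0,0,8,0,0,0,0,0,0,18,0,0,0,0,0,0,20,0,0,0,0,0,0,16,0,0,0,0,0,0,9,0,0,0,0,0,0,3,0,0,0,0,0,0,0,0,0,0,0,0,0,0,0,0,0,0])

```text
time_s: 18.55
position: [636.1, 88.2, 79.4]
eef_rot: [3.14, -0.0, 1.571]
ft_force: [-0.0, -0.5, -2.0]
finger_gap: 9.5
gripper_force: 45.0
```

>>> apply_moves(deltas=[0,0,3,0,0,0,0,0,0,1,0,0,0,0,0,0,0,0,0,0,0,0,0,0,0,0,0,0,0,0,0,0,0,0,60,0,0,0,0,0,0,60,0,0,0,0,0,0,60,0,0,0,0,0,0,60,0,0,-15,0,0,0,60,0,0,-35,0,0,0,60,0,0,-30,0,0,0,60,0,0,0,0,0,0,60])

```text
time_s: 19.75
position: [638.9, 88.8, 160.3]
eef_rot: [3.132, -0.002, 1.57]
ft_force: [-0.0, 0.5, -0.4]
finger_gap: 53.0
gripper_force: 0.0
```

```bash
python3 look.py w9 22|head -6
```

```text
t 19.75 tcp [638.9  88.8 160.3] [ 3.1320e+00 -2.2000e-03  1.5704e+00] gap 53.0
blue [ 241  162   69   72 2867] mid [635.   87.5  42. ] diam~ 50.1 far rim y 119.9
black [ 216   83   82   54 2614] mid [620.9 153.4  22. ] diam 64.1
black [237 153  75  48 657] mid [634.1  99.6  22. ] diam 62.2
black [257 241  53  42 851] mid [641.6  21.1  22. ] diam 47.6
black [    0   251   224   169 15467] mid [476.6 -56.5  22. ] diam 214.5
```

View pics/w9.png

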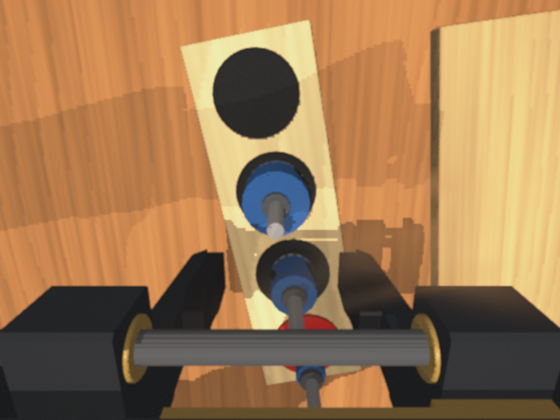

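Saw_51 is centred on its disc, at (275,195) px. The last one is saw_64.

>>> apply_moves(deltas=[-5,-4,0,0,0,0,60,-15,-13,0,0,0,0,60,-23,-20,0,0,0,0,60,-27,-24,0,0,0,0,60,-27,-24,0,0,0,0,60,-27,-24,0,0,0,0,60,-24,-21,0,0,0,0,60,-17,-15,0,0,0,0,60,-9,-8,0,0,0,0,60,-3,-3,0,0,0,0,60,0,0,0,0,0,0,60,0,0,0,0,0,0,60])

```text
time_s: 21.0
position: [480.5, -87.8, 154.6]
eef_rot: [3.141, -0.001, 1.572]
ft_force: [-0.1, -0.6, -0.1]
finger_gap: 53.3
gripper_force: 0.0
```

```bash
python3 look.py w10 0|head -6
```

```text
t 21.0 tcp [480.5 -87.8 154.6] [ 3.1405e+00 -9.0000e-04  1.5724e+00] gap 53.3
blue [ 490   27   70   63 2750] mid [660.5  13.8  20. ] diam~ 48.1 far rim y 31.6
blue [ 241  152   79   83 4236] mid [479.6 -90.4  20. ] diam~ 61.0 far rim y -52.7
red [ 467  129   84   80 2861] mid [664.1 -69.1  22. ] diam 67.9
red [ 242  367   95   40 2537] mid [ 488.6 -292.3   22. ] diam 95.4
black [ 463   25   76   88 1063] mid [643.    6.5  22. ] diam 56.4
```

>>> apply_moves(deltas=[-1,0,10,0,0,0,60,0,0,22,0,0,0,60,0,0,28,0,0,0,60,0,0,25,0,0,0,60,0,0,13,0,0,0,60,0,0,4,0,0,0,60,0,0,0,0,0,0,60,0,0,0,0,0,0,0,0,0,0,0,0,0,0,0,0,0,0,0,0,0,0,0,0,0,0,0,0,0,0,0,0,0,0,0], newtons=50)

```text
time_s: 22.25
position: [479.7, -90.0, 53.0]
eef_rot: [3.141, 0.0, 1.571]
ft_force: [0.7, -0.1, -0.7]
finger_gap: 15.3
gripper_force: 0.0
```

>>> apply_moves(deltas=[0,0,0,0,0,0,0,0,0,-5,0,0,0,0,0,0,-15,0,0,0,0,0,0,-25,0,0,0,0,0,0,-25,0,0,0,0,0,0,-20,0,0,0,0,0,0,-10,0,0,0,0,0,0,0,0,0,0,0])

```text
time_s: 23.05
position: [480.0, -90.2, 153.7]
eef_rot: [3.139, 0.0, 1.571]
ft_force: [-0.0, 0.1, -2.0]
finger_gap: 9.3
gripper_force: 50.0
```

>>> apply_moves(deltas=[6,2,0,0,0,0,0,18,5,0,0,0,0,0,28,8,0,0,0,0,0,35,10,0,0,0,0,0,35,12,0,0,0,0,0,35,14,0,0,0,0,0,35,18,0,0,0,0,0,30,22,0,0,0,0,0,20,22,0,0,0,0,0,10,17,0,0,0,0,0,4,8,0,0,0,0,0,1.5,3,0,0,0,0,0])

```text
time_s: 24.25
position: [620.1, 167.7, 151.2]
eef_rot: [-3.139, 0.001, 1.571]
ft_force: [-0.3, -1.2, -2.8]
finger_gap: 9.6
gripper_force: 50.0
```

>>> apply_moves(deltas=[0,0,0,0,0,0,0,0,0,8,0,0,0,0,0,0,18,0,0,0,0,0,0,20,0,0,0,0,0,0,16,0,0,0,0,0,0,9,0,0,0,0,0,0,3,0,0,0,0,0,0,0,0,0,0,0,0,0,0,0,0,0,0,0])

```text
invalid input at $.deltas: expected a multiple of 7 numbers
```

>>> apply_moves(deltas=[0,0,0,0,0,0,0,0,0,8,0,0,0,0,0,0,18,0,0,0,0,0,0,20,0,0,0,0,0,0,16,0,0,0,0,0,0,9,0,0,0,0,0,0,3,0,0,0,0,0,0,0,0,0,0,0,0,0,0,0,0,0,0])

```text
time_s: 25.15
position: [621.1, 167.7, 79.5]
eef_rot: [3.14, -0.001, 1.571]
ft_force: [-0.3, -0.4, -2.3]
finger_gap: 9.7
gripper_force: 50.0
```

>>> apply_moves(deltas=[0,0,3,0,0,0,0,0,0,1,0,0,0,0,0,0,0,0,0,0,0,0,0,0,0,0,0,0,0,0,0,0,0,0,60,0,0,0,0,0,0,60,0,0,0,0,0,0,60,0,0,0,0,0,0,60,0,0,-15,0,0,0,60,0,0,-35,0,0,0,60,0,0,-30,0,0,0,60,0,0,0,0,0,0,60])

```text
time_s: 26.35
position: [623.7, 168.7, 160.3]
eef_rot: [3.132, -0.003, 1.57]
ft_force: [1.0, 1.0, -0.6]
finger_gap: 53.1
gripper_force: 0.0
```

```bash
python3 look.py w11 22|head -5; python3 - <<'E'
from h import *
a=capture('scene')[180:330,150:350];b=capture('side')[130:280,140:340]
cv2.imwrite('pics/fin.png',np.hstack([cv2.resize(x,(400,300)) for x in(cv2.imread('pics/w11.png'),a)]+[])) 
cv2.imwrite('pics/fin.png',np.vstack([cv2.imread('pics/fin.png'),np.hstack([cv2.resize(b,(400,300)),cv2.resize(capture('scene'),(400,300))])]))
E
```

```text
t 26.35 tcp [623.7 168.7 160.3] [ 3.1323 -0.0033  1.5705] gap 53.1
blue [ 234  154   84   90 4710] mid [620.3 166.7  42. ] diam~ 61.1 far rim y 205.5
blue [ 265  253   60   72 2212] mid [636.1  85.8  42. ] diam~ 47.6 far rim y 129.2
red [319 383  32  24 501] mid [679.8 -51.9  22. ] diam 33.1
black [257 242  59  44 607] mid [629.2  99.2  22. ] diam 53.1
```

View pics/fin.png

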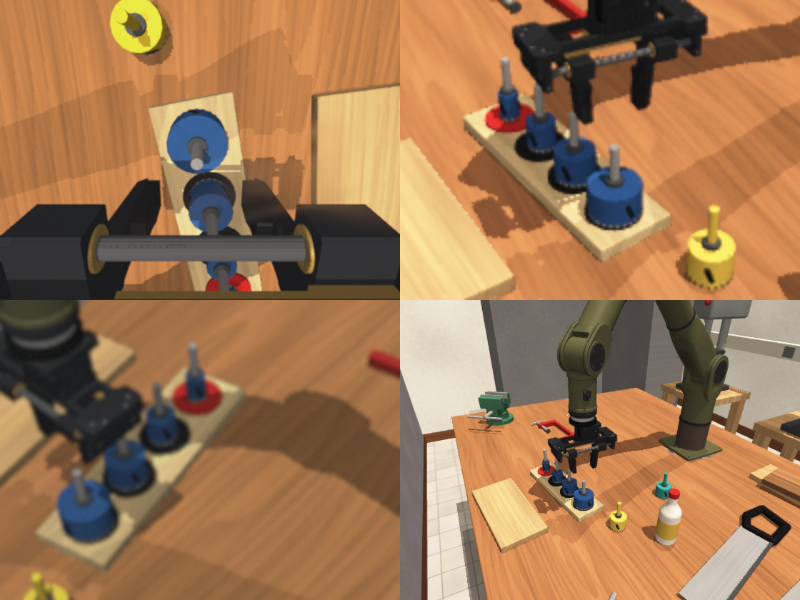

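All four saws stand upright on their discs in order of size. The bystanders have not moved and the gripper is clear.

```bash
python3 -c "
from plant import *
print(hand_in())"
```

```text
the job is handed in; nothing more can be done
None
```

The job is handed in after about 26 s: all four hole saws stand upright on the rack, smallest on the red disc through to largest at the far end, each measured within about 2 mm of its disc's centre, with the glue bottle and clamp untouched.

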